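Strip the coffee drip tray for washing

TASK

To take the coffee drip tray apart for washing, first clear the two pods off the grid: the used red-lidded one goes into the white saucer, the fresh yellow-lidded one into the square wooden coaster. Then turn the orange catch a quarter turn aside, clear of the grid, and leave it so; lift the grid straight out and lay it down gently, flat and square on the ribbed blue pad without overhanging it, and last stand the red float upright in the green dish. Nothing may be tipped over, and all stays released where it belongs.

Things in the scene. Friction and masses are not known exactly. Their poses are not given: they have to be found in the camera images.
- red_pod: Used coffee pod, red foil lid, black cup: 51 mm across the rim on top, tapering to 37 mm at the base, 43 mm high, 14 g. Grip across the rim from above. Origin: centre of its underside; z up. At the start the pods stand on the grid, at its x = -25 mm, y = +33 and -33 mm (either may be on either side), 5 mm beside the black lug.
- yellow_pod: Fresh coffee pod with yellow foil lid and white cup, same shape, size and origin as the red pod. At the start it stands on the grid beside it.
- drip_grid: Steel bar grid 140 (x) x 104 (y) x 6 mm, 0.13 kg, in a fixed black tray (152 x 116 mm, rim 30 mm high, floor at 4 mm, 94 mm free across y below the grid), 3 mm play all round. Origin: centre of its underside, 24 mm up at the start. Lift it by the black lug at its centre: 24 along x, 8 thick along y, at z = 6 to 28 mm. A 30 mm hole at x = +43 mm is for the float's head.
- tray_float: Red float: foot disc 30 mm across and 7 mm high, stem 18 mm across above it, 38 mm high in all, 30 g. Origin: centre of its underside; z up. At the start it stands loose on the tray floor near the grid's x = +43 mm, y = 0, its head 12 mm above the grid bars through the hole. Grip the stem once the grid is off.
- catch (a joint): Swing angle (rad) of the orange catch on a vertical pin at the tray's near end, 0 to 1.75. At 0 it points along the grid's +x and holds the grid's edge down; it grows counter-clockwise from above (nub moves to the grid's +y). The grid is clear from 1.3; a quarter turn is 1.57. Starts at 0 to 0.25, light friction (1 N at the nub), stays where left.
- catch_nub (a point): Centre of the upright round nub on the catch's tip, 12 mm thick and 18 mm high, this point 45 mm above the worktop and 9 mm below the nub's top. The pin lies 26 mm behind it, against this point's own x axis (x points from the pin to the nub, level).
- scrap_saucer: Small round white ceramic saucer for used pods, 74 mm across the rim, 14 mm high, inner floor about 55 mm across. It is fixed and stands on the black hob glass (z = 6.5 mm). Origin: centre of its underside; its inner floor is 5 mm above the origin; the three dishes change places.
- pod_coaster: Square pale wooden coaster for fresh pods, 72 x 72 x 13 mm with a round well 59 mm across. It is fixed and stands on the black hob glass (z = 6.5 mm). Origin: centre of its underside; its inner floor is 5 mm above the origin; the three dishes change places.
- float_dish: Small round green enamel dish for the float, 69 mm across, 14 mm high, inside about 61 mm across. It is fixed and stands on the black hob glass (z = 6.5 mm). Origin: centre of its underside; its inner floor is 5 mm above the origin; the three dishes change places.
- grid_pad: Blue ribbed rubber drying pad, 156 (its x) x 120 (its y) x 8 mm, fixed flat on the worktop beside the tray (tray and pad change places). Origin: centre of its underside; top of its ribs at z = +8 mm. The grid's long side goes along the pad's long side, either way round.

How it is judged:
On the way, in this order (a step that is already met when the one before it is completed fails the run):
1. the red pod stands in the white saucer and the yellow pod in the wooden coaster (horizontal distance between red_pod and scrap_saucer below 0.015 m and z of red_pod in the frame of scrap_saucer between 0.001 and 0.011 m and angle between each of red_pod, yellow_pod's own z axis and vertical below 0.15 rad and horizontal distance between yellow_pod and pod_coaster below 0.015 m and z of yellow_pod in the frame of pod_coaster between 0.001 and 0.011 m), for 0.2 s.
2. the catch is turned aside and the grid lies flat and square on the blue pad (value of joint catch above 1.2 rad and horizontal distance between drip_grid and grid_pad below 0.015 m and z of drip_grid in the frame of grid_pad between 0.004 and 0.013 m and angle between drip_grid's own z axis and vertical below 0.1 rad and angle between the x axis of drip_grid and the x axis of grid_pad, either way round below 0.17 rad), for 0.2 s.
3. the red float stands in the green dish (horizontal distance between tray_float and float_dish below 0.015 m and z of tray_float in the frame of float_dish between 0.001 and 0.011 m and angle between tray_float's own z axis and vertical below 0.15 rad), for 0.2 s.
At the end, for the whole second after the job is handed in: Red pod upright in the saucer, yellow pod upright in the coaster, float upright in the green dish (each within 15 mm of the middle, on the inner floor, tilt under 0.15 rad); grid flat on the pad within 15 mm of its middle and 0.17 rad of square; catch turned beyond 1.2 rad; all at rest (all of step 1 and all of step 2 and all of step 3 and linear speed of each of red_pod, yellow_pod, drip_grid, tray_float below 0.02 m/s); the robot touches nothing.
It fails at once if a pod or the float is tipped over (angle between any of red_pod, yellow_pod, tray_float's own z axis and vertical above 0.8 rad).
It fails at once if the grid is dropped onto the pad (moving fast just above it) (horizontal distance between drip_grid and grid_pad below 0.06 m and z of drip_grid in the frame of grid_pad below 0.05 m and linear speed of drip_grid above 0.5 m/s).
It also fails if it takes over 131 s, if anything falls off the work surface, if the arm or the gripper's body presses on something with over 40 N, if the wrist force passes 120 N, or if a joint passes its speed limit or range.

ROBOT

A 7-joint arm with a two-finger parallel gripper is mounted at the origin on a cart in front of the work surface, level with it; the furniture and walls round the work are solid. World frame = base frame: x ahead of the robot, y to its left, z up, the work surface at z = 0. Lengths are in m, angles in rad, forces in N, time in s.
With the tool pointing down it reaches from about 0.425 to 1.025 m from the base axis. Payload 3.6 kg.
Tool frame: the origin (TCP) lies on the centre line of the jaws, within the pads' length; the fingertips stand 25 mm ahead of it and the grasp point (between the pads) lies 6 mm ahead of it (bot.tips_ahead is the distance from the TCP to the fingertips, in m); z points along the fingers, y is the line along which they close (so a half turn about z gives the same grasp; the last joint's range is limited). The gripper opens to 85 mm and grips with 20 to 120 N. Pads are 22 mm wide; open, the fingers measure 114 mm over their backs; the gripper's body (76 mm by 85 mm) begins 54 mm behind the grasp point. The pads swing forward as they close: fully open they stand 13 mm farther back than shut.
Start: joints at [1.173, 0.591, 0.048, 1.609, -0.033, 0.943, -0.034], TCP at [0.217, -0.692, 0.256] pointing down, gripper open.
Joint ranges: [-2.69, 2.69], [-0.47, 2.24], [-1.27, 1.36], [0.19, 2.51], [-1.53, 4.68], [0.08, 2.07], [-3.09, 3.09]. Speed limits (rad/s): [2.57, 2.57, 3.14, 3.14, 3.14, 3.14, 3.14].

INTERFACE

Orientations are given as a rotation vector (axis times angle).
In Python, from plant import bot gives the robot as it stands.
- The arm moves only by the tool move_arm, never from a script. Its argument "targets" is one flat list of numbers, 7 for each row, row after row: the shift along the tool's x, y, z in m, then the turn, a rotation vector about the tool's x, y, z in degrees, then the finger opening in m, from 0 to 0.0854. A call has exactly 8 rows; each row is the pose to reach, as a shift and turn from the pose commanded when the call began, along the tool's axes at that moment; what a row does not reach only later rows make up. A row lasts 1/10 s, in which the tool goes at most 50 mm and 8.59 degrees, less where a joint would pass 70% of its speed; a pose out of reach is approached as far as the arm can. A call with a gripper value outside its range is refused whole. The fingers move at their own pace and stop on an object; the grip force is fixed at half the most. Time passes only in rows, so rows that repeat a pose let the fingers close, or fill a call up. It gives the time, the measured TCP pose, the force, the opening and the grip force at its end, in the units of the state.
- bot.get_state(): the state, without advancing time (a new reading comes with each control period).
- bot.read_camera(name): name is "scene" or "top" or "wrist"; returns the picture (480x640x3 uint8, blue, green, red); there is no depth.
- bot.camera_params(name): a dict with "fx", "fy", "cx", "cy" (pixels), "R" (3x3) and "t" (3): a world point X has camera coordinates R X + t; the wrist camera has in their place "T_tool_cam" (4x4, takes a point from camera to tool coordinates, whose origin is the TCP and whose axes are the flange's). Camera axes: x right, y down, z forward; pixel columns grow to the right and rows downward; lengths in m; the calibration is good to about 2 mm. A picture is of the moment at which its call begins: read the wrist's pose just before it. camera_params takes no time and is no camera call.
- bot.job_done(): hands the job in; it is judged then, once.
The state is a dict: "time": time; "joint_positions": joint angles; "qvel": joint speeds; "joint_torque": joint torques, N m; "tcp_pos": TCP position; "orientation": TCP orientation; "contact_force": force on the tool from outside, world axes, zero at the start; "wrist_torque": the same for the moment, N m; "gripper_width": finger opening in m; "finger_force": force on a finger pad.
Only numpy, scipy, OpenCV 4.12 (cv2) and the standard library are available. Lean on these libraries where they do the work, as an engineer would, in place of code of your own. Each camera call takes 0.05 s, during which the arm holds its last target. There are 200 camera calls.

## Working session

There is one attempt and no reset: what is moved stays moved. The work goes in short steps, Python scripts to look and compute and a tool call to move; the robot and the scene stay as the last step left them, time stands still between calls to the robot, and variables do not carry over. Pictures are saved under pics/ and viewed, at most 18 in all, crops included, and the job is handed in when it is done.

Besides the shell and the picture viewer there is one more tool, called after "Request:" in YAML: its name, and indented under it one key for each argument. move_arm: Moves the arm, as the interface text tells. Its arguments: {"type":"object","properties":{"targets":{"type":"array","items":{"type":"number"}}},"required":["targets"]}

```bash
ls; mkdir -p pics; python3 - <<'E'
from plant import bot
import cv2,numpy as np
s=bot.get_state(); print({k:np.round(v,3) for k,v in s.items()}, bot.tips_ahead)
for n in("top","scene"):
    cv2.imwrite(f"pics/{n}0.png",bot.read_camera(n)); p=bot.camera_params(n); print(n,p)
print(bot.camera_params("wrist"))
E
```

```text
pics
{'time': np.float64(0.0), 'joint_positions': array([ 1.173,  0.592,  0.048,  1.61 , -0.033,  0.943, -0.034]), 'qvel': array([ 0.001, -0.   ,  0.   ,  0.002,  0.001, -0.   ,  0.001]), 'joint_torque': array([ 0.0000e+00, -5.4868e+01,  1.5460e+00, -1.9812e+01,  9.0000e-03,
        9.0000e-03, -0.0000e+00]), 'tcp_pos': array([ 0.217, -0.691,  0.255]), 'orientation': array([-3.103e+00, -4.750e-01,  1.000e-03]), 'contact_force': array([-0.403,  0.032,  0.806]), 'wrist_torque': array([0.005, 0.017, 0.039]), 'finger_force': np.float64(0.0), 'gripper_width': np.float64(0.085)} 0.025
top {'fx': 614.0604868229772, 'fy': 614.0604868229772, 'cx': 317.65344669415725, 'cy': 238.18188414594206, 'R': array([[ 4.61537961e-03, -9.99646571e-01, -2.61807308e-02],
       [-9.88599025e-01, -6.20924249e-04, -1.50570854e-01],
       [ 1.50501381e-01,  2.65771866e-02, -9.88252492e-01]]), 't': array([-0.14245614,  0.53259293,  0.99114356])}
scene {'fx': 477.2311774240952, 'fy': 477.2311774240952, 'cx': 315.32697988532334, 'cy': 245.5414953113306, 'R': array([[ 0.44670347, -0.8944494 ,  0.02040293],
       [-0.51466962, -0.27555487, -0.8119019 ],
       [ 0.73182729,  0.35217863, -0.58343725]]), 't': array([-0.38554835,  0.30086784,  0.54077481])}
{'fx': 359.9224306320871, 'fy': 359.9224306320871, 'cx': 316.17433686435373, 'cy': 236.12888454131607, 'T_tool_cam': array([[ 5.31081287e-04, -9.44467208e-01, -3.28605250e-01,
         8.44094498e-02],
       [ 9.99999770e-01,  6.40044293e-04, -2.23428209e-04,
        -5.04132946e-04],
       [ 4.21342532e-04, -3.28605055e-01,  9.44467331e-01,
        -1.17522415e-01],
       [ 0.00000000e+00,  0.00000000e+00,  0.00000000e+00,
         1.00000000e+00]])}
```

View pics/top0.png

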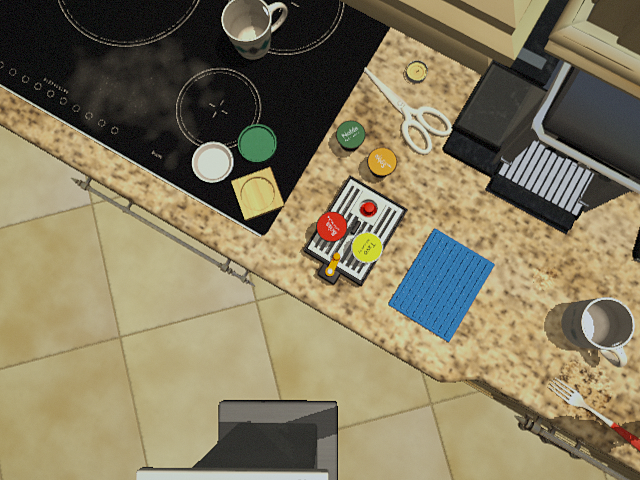

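View pics/scene0.png

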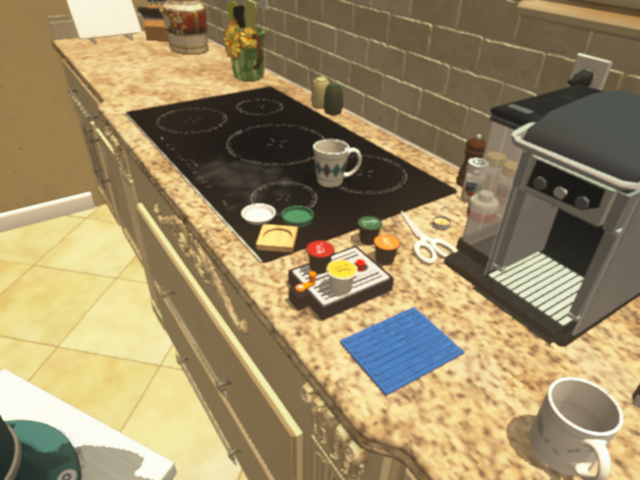

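The top view shows the tray at about (355,232) with the red pod at (332,226), the yellow pod at (367,247), the float at (369,208) and the catch nub at (335,258). The pad is at (441,285), the saucer at (212,162), the green dish at (257,143) and the coaster at (257,193). The scene view agrees with this.

```bash
cat > h.py <<'E'
from plant import bot
import cv2,numpy as np
from scipy.spatial.transform import Rotation as Ro
def cam(n,s=None):
    p=bot.camera_params(n)
    if n!="wrist": return p,p["R"].T,-p["R"].T@p["t"]
    T=np.eye(4);T[:3,:3]=Ro.from_rotvec(s["orientation"]).as_matrix();T[:3,3]=s["tcp_pos"]
    M=T@p["T_tool_cam"]; return p,M[:3,:3],M[:3,3]
def ray(c,u,z):
    p,R,t=c; u=np.asarray(u,float).reshape(-1,2)
    d=np.c_[(u[:,0]-p["cx"])/p["fx"],(u[:,1]-p["cy"])/p["fy"],np.ones(len(u))]@R.T
    return t+d*((z-t[2])/d[:,2:])
def proj(c,X):
    p,R,t=c; q=(np.asarray(X)-t)@R; return np.c_[q[:,0]/q[:,2]*p["fx"]+p["cx"],q[:,1]/q[:,2]*p["fy"]+p["cy"]]
def blobs(im,lo,hi,box=None,amin=30):
    h=cv2.cvtColor(im,cv2.COLOR_BGR2HSV); m=cv2.inRange(h,np.array(lo),np.array(hi))
    if lo[0]==0 and hi[0]<10: m|=cv2.inRange(h,np.array([180-hi[0],lo[1],lo[2]]),np.array([180,255,255]))
    if box is not None:
        k=np.zeros_like(m);x0,y0,x1,y1=box;k[y0:y1,x0:x1]=255;m&=k
    cs,_=cv2.findContours(m,cv2.RETR_EXTERNAL,cv2.CHAIN_APPROX_NONE)
    return sorted([c for c in cs if cv2.contourArea(c)>amin],key=cv2.contourArea,reverse=True)
def measure(c,cn,z):  # hull -> world plane, centre+long axis angle via minAreaRect & ellipse
    P=ray(c,cv2.convexHull(cn).reshape(-1,2),z)[:,:2]
    r=cv2.minAreaRect((P*1000).astype(np.float32)); b=cv2.boxPoints(r)
    e=b[1]-b[0]; f=b[2]-b[1]; L=e if np.hypot(*e)>np.hypot(*f) else f
    cc,rad=cv2.minEnclosingCircle((P*1000).astype(np.float32))
    return np.round(r[0],1),np.round(sorted(r[1]),1),round(float(np.arctan2(L[1],L[0])),3),np.round(cc,1),round(rad,1)
E
python3 - <<'E'
from h import *
im=cv2.imread("pics/top0.png"); c=cam("top")
L=[("red",(0,150,90),(8,255,255),(310,205,350,245),.073),("float",(0,150,60),(8,255,255),(355,195,385,222),.042),
("yel",(25,120,120),(40,255,255),(340,225,390,270),.073),("nub",(10,150,120),(24,255,255),(318,245,348,282),.045),
("pad",(95,100,60),(120,255,255),(380,220,500,345),.008),("saucer",(0,0,150),(179,60,255),(180,130,236,190),.0205),
("green",(60,80,40),(90,255,255),(230,115,285,170),.0205),("coaster",(12,40,130),(30,200,255),(225,160,290,220),.0195),
("gridwhite",(0,0,120),(179,50,255),(300,175,410,290),.030),("trayblack",(0,0,0),(179,255,60),(300,170,410,290),.030)]
for n,lo,hi,b,z in L:
    bl=blobs(im,lo,hi,b)
    for k in bl[:2]: print(n,len(bl),cv2.contourArea(k),*measure(c,k,z), "px",np.round(k.reshape(-1,2).mean(0)))
E
```

```text
red 1 659.5 [ 547.8 -164.4] [46.1 47.1] -1.57 [ 547.5 -164.2] 24.5 px [331. 226.]
float 1 163.0 [ 582.1 -225.5] [23.9 24. ] -0.798 [ 581.2 -225.5] 13.7 px [368. 209.]
yel 1 614.5 [ 513.1 -221.2] [44.9 45.7] 0.779 [ 513.6 -220.9] 23.6 px [367. 247.]
nub 1 155.0 [ 488.2 -166.9] [15.6 40.6] -0.515 [ 489.7 -164.4] 20.5 px [333. 264.]
pad 1 6239.0 [ 459.1 -350.1] [119.  154.4] -0.556 [ 458.7 -350.1] 95.5 px [441. 285.]
saucer 1 1266.5 [670.5  44.8] [70.3 72.4] 0.026 [671.1  45. ] 36.7 px [212. 162.]
green 1 1148.0 [705.4 -33.4] [66.9 67.5] 0.015 [705.4 -33.6] 35.3 px [257. 143.]
coaster 1 1798.5 [605.6 -46.3] [85.8 99.7] 0.359 [602.8 -40.2] 61.0 px [265. 198.]
gridwhite 2 2488.0 [ 548.9 -207.2] [111.7 140.6] -0.547 [ 551.1 -203.9] 86.1 px [358. 226.]
gridwhite 2 250.5 [ 523.1 -151.7] [39.3 43.5] 1.043 [ 521.9 -151.9] 27.7 px [324. 247.]
trayblack 2 270.5 [ 495.6 -169.2] [ 71.4 117.7] 1.018 [ 506.1 -175.7] 63.3 px [334. 265.]
trayblack 2 134.5 [ 582.4 -224. ] [ 76.  115.7] 1.006 [ 580.7 -224.2] 67.6 px [371. 203.]
```

```bash
cat >> h.py <<'E'
def plan(xyz,yaw,s=None):  # yaw = world angle of tool x, tool down
    s=s or bot.get_state(); R=Ro.from_rotvec(s["orientation"])
    c,n=np.cos(yaw),np.sin(yaw); G=Ro.from_matrix(np.array([[c,n,0],[n,-c,0],[0,0,-1.]]))
    print("shift mm",np.round(R.inv().apply(np.array(xyz)-s["tcp_pos"])*1000,1),"turn deg",np.round((R.inv()*G).as_rotvec(degrees=True),1),
     "tcp",np.round(s["tcp_pos"],4),"t",round(float(s["time"]),2),"w",round(float(s["gripper_width"]),4),"q",np.round(s["joint_positions"],2))
E
python3 -c "
from h import *
plan((.53,-.19,.27),1.027)"
```

```text
shift mm [ 448.9 -384.5  -14. ] turn deg [ -0.1  -0.  -41.4] tcp [ 0.2167 -0.6911  0.2553] t 0.1 w 0.0855 q [ 1.17  0.59  0.05  1.61 -0.03  0.94 -0.03]
```

Request:
move_arm:
  targets: [0.035,-0.03,-0.014,0,0,-8,0.08,0.07,-0.06,-0.014,0,0,-16,0.08,0.105,-0.09,-0.014,0,0,-24,0.08,0.14,-0.12,-0.014,0,0,-32,0.08,0.175,-0.15,-0.014,0,0,-40,0.08,0.21,-0.18,-0.014,0,0,-41.4,0.08,0.245,-0.21,-0.014,0,0,-41.4,0.08,0.28,-0.24,-0.014,0,0,-41.4,0.08]

```text
time: 0.9
tcp_pos: [0.4127, -0.3773, 0.2701]
orientation: [-2.737, -1.542, 0.0]
contact_force: [0.7, -0.8, -0.8]
gripper_width: 0.0801
finger_force: 0.0
```

```bash
python3 -c "
from h import *
plan((.53,-.19,.27),1.027)"
```

```text
shift mm [2.21e+02 3.30e+00 1.00e-01] turn deg [-0.  -0.  -0.1] tcp [ 0.4127 -0.3773  0.2701] t 0.9 w 0.0801 q [ 0.81  0.37 -0.19  1.97  0.1   0.81  0.02]
```

Request:
move_arm:
  targets: [0.04,0,0,0,0,0,0.08,0.08,0,0,0,0,0,0.08,0.12,0,0,0,0,0,0.08,0.16,0.002,0,0,0,0,0.08,0.2,0.003,0,0,0,0,0.08,0.221,0.003,0,0,0,0,0.08,0.221,0.003,0,0,0,0,0.08,0.221,0.003,0,0,0,0,0.08]

```text
time: 1.7
tcp_pos: [0.5288, -0.1916, 0.2699]
orientation: [-2.736, -1.543, 0.002]
contact_force: [-0.3, -1.0, -0.4]
gripper_width: 0.0801
finger_force: 0.0
```

```bash
python3 - <<'E'
from h import *
s=bot.get_state(); im=bot.read_camera("wrist"); cv2.imwrite("pics/w1.png",im); np.save("w1.npy",s,allow_pickle=True)
print(s["tcp_pos"],s["joint_positions"])
E
```

```text
[ 0.52880939 -0.19163532  0.26991024] [ 0.45097257  0.3804065  -0.24127039  1.95775945  0.12262687  0.81837519
 -0.4013982 ]
```

View pics/w1.png

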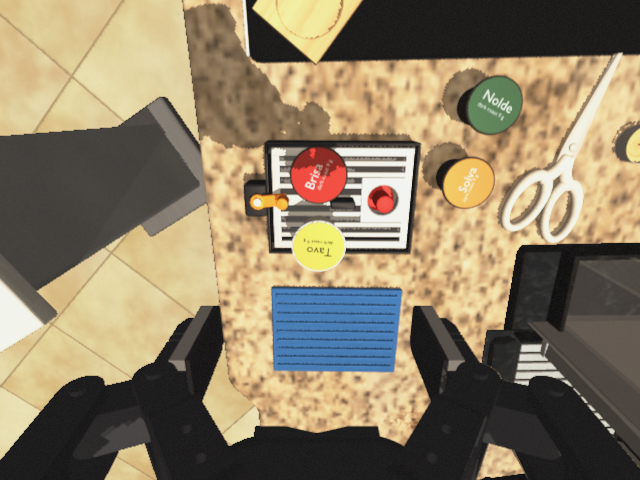

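The wrist view shows the red pod at (319,175), the yellow pod at (319,246), the float at (382,200), the nub at (281,202) and the pad at (337,329). Part of the coaster is at (305,15).

```bash
python3 - <<'E'
from h import *
im=cv2.imread("pics/w1.png"); s=np.load("w1.npy",allow_pickle=True).item(); c=cam("wrist",s)
L=[("red",(0,150,60),(8,255,255),(285,140,352,210),.073),("float",(0,150,60),(8,255,255),(360,180,405,220),.042),
("yel",(24,90,120),(40,255,255),(285,215,352,275),.073),("nub",(8,150,120),(23,255,255),(268,190,292,215),.054),("catch",(8,150,120),(23,255,255),(245,190,292,215),.040),
("pad",(95,100,60),(120,255,255),(250,270,420,390),.008)]
for n,lo,hi,b,z in L:
    for k in blobs(im,lo,hi,b)[:1]: print(n,cv2.contourArea(k),*measure(c,k,z), "px",np.round(k.reshape(-1,2).mean(0)),cv2.boundingRect(k))
g=cv2.cvtColor(im,cv2.COLOR_BGR2GRAY)
cv2.imwrite("pics/w1c.png",cv2.resize(im[130:265,235:430],None,fx=4,fy=4,interpolation=cv2.INTER_CUBIC))
# top cam coaster
t=cv2.imread("pics/top0.png");h=cv2.cvtColor(t,cv2.COLOR_BGR2HSV)
print(h[185:200:5,245:270:6].tolist(), h[215,280:290:3].tolist())
E
```

```text
red 2351.5 [ 545.8 -165.1] [47.6 48.3] -1.31 [ 546.1 -165. ] 24.5 px [318. 175.] (291, 147, 56, 56)
float 512.5 [ 583.6 -221.4] [24.6 26.4] 1.075 [ 584.5 -222.2] 14.1 px [382. 199.] (368, 186, 26, 27)
yel 1806.5 [ 511.5 -222. ] [46.  46.8] -0.543 [ 511.8 -221.8] 23.6 px [318. 246.] (293, 223, 51, 47)
nub 232.5 [ 498.7 -168.7] [15.7 18.1] -0.57 [ 498.8 -168.6] 10.5 px [278. 201.] (268, 193, 20, 17)
catch 462.5 [ 487.9 -166.3] [16.2 36.8] -0.543 [ 487.7 -166.8] 18.7 px [270. 201.] (250, 193, 38, 17)
pad 10077.0 [ 459.2 -349. ] [118.6 152.9] -0.558 [ 459.  -348.5] 95.4 px [335. 328.] (272, 287, 130, 85)
[[[30, 94, 208], [26, 104, 206], [22, 124, 208], [26, 103, 204], [23, 117, 211]], [[26, 105, 207], [29, 95, 206], [24, 116, 206], [26, 104, 206], [25, 107, 205]], [[23, 112, 207], [29, 96, 205], [26, 108, 206], [27, 103, 206], [27, 104, 206]]] [[25, 74, 208], [23, 83, 207], [19, 94, 184], [18, 121, 137]]
```

View pics/w1c.png

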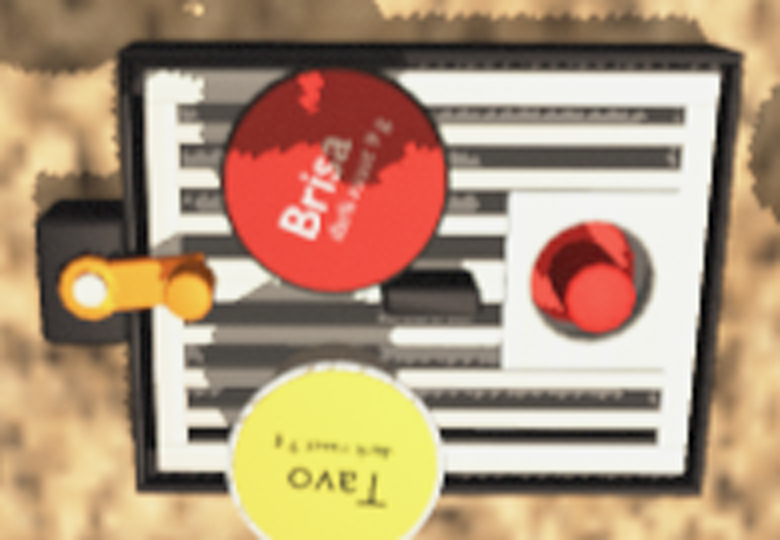

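```bash
python3 - <<'E'
from h import *
plan((.5465,-.1647,.068),1.027)
t=cv2.imread("pics/top0.png"); c=cam("top")
for b in blobs(t,(20,90,185),(33,130,255),(225,160,290,225))[:1]: print(cv2.contourArea(b),*measure(c,b,.0195),cv2.boundingRect(b))
g=cv2.medianBlur(t,3)[170:220,235:285]
m=cv2.morphologyEx(cv2.inRange(cv2.cvtColor(t,cv2.COLOR_BGR2HSV),np.array((20,80,190)),np.array((33,135,255))),cv2.MORPH_OPEN,np.ones((7,7)))
k=max(cv2.findContours(m[150:230,220:300],cv2.RETR_EXTERNAL,cv2.CHAIN_APPROX_NONE)[0],key=cv2.contourArea)+np.array([220,150])
print(cv2.contourArea(k),*measure(c,k,.0195))
E
```

```text
shift mm [ 33.7   1.2 201.8] turn deg [-0.1  0.1 -0.1] tcp [ 0.5283 -0.1927  0.2699] t 1.75 w 0.0799 q [ 0.45  0.38 -0.24  1.96  0.12  0.82 -0.4 ]
1574.0 [615.  -35.3] [71.  71.5] -1.212 [615.1 -35. ] 48.8 (232, 168, 51, 51)
1041.5 [610.8 -36.7] [62.  71.6] -1.205 [603.4 -39.4] 38.9
```

Request:
move_arm:
  targets: [0.034,0.001,0.01,0,0,0,0.075,0.034,0.001,0.055,0,0,0,0.075,0.034,0.001,0.1,0,0,0,0.075,0.034,0.001,0.13,0,0,0,0.075,0.034,0.001,0.16,0,0,0,0.075,0.034,0.001,0.18,0,0,0,0.075,0.034,0.001,0.195,0,0,0,0.075,0.034,0.001,0.202,0,0,0,0.075]

```text
time: 2.55
tcp_pos: [0.5465, -0.1645, 0.067]
orientation: [-2.738, -1.539, 0.003]
contact_force: [0.2, -0.4, 1.5]
gripper_width: 0.0746
finger_force: 0.0
```

Request:
move_arm:
  targets: [0,0,0,0,0,0,0.06,0,0,0,0,0,0,0.055,0,0,0,0,0,0,0.04,0,0,0,0,0,0,0.04,0,0,0,0,0,0,0.04,0,0,0,0,0,0,0.04,0,0,-0.02,0,0,0,0.04,0,0,-0.06,0,0,0,0.04]

```text
time: 3.35
tcp_pos: [0.5459, -0.1624, 0.127]
orientation: [-2.733, -1.541, 0.006]
contact_force: [1.5, 0.1, -0.0]
gripper_width: 0.0475
finger_force: 61.6
```

```bash
python3 - <<'E'
from h import *
print(bot.get_state()["finger_force"])
plan((.671,.045,.13),1.027)
cv2.imwrite("pics/w2.png",bot.read_camera("wrist"))
E
```

```text
61.637834552675486
shift mm [242.2  -0.3  -3.4] turn deg [-0.3  0.1 -0. ] tcp [ 0.5459 -0.1624  0.127 ] t 3.35 w 0.0475 q [ 0.35  0.59 -0.2   2.04  0.21  0.54 -0.54]
```

View pics/w2.png

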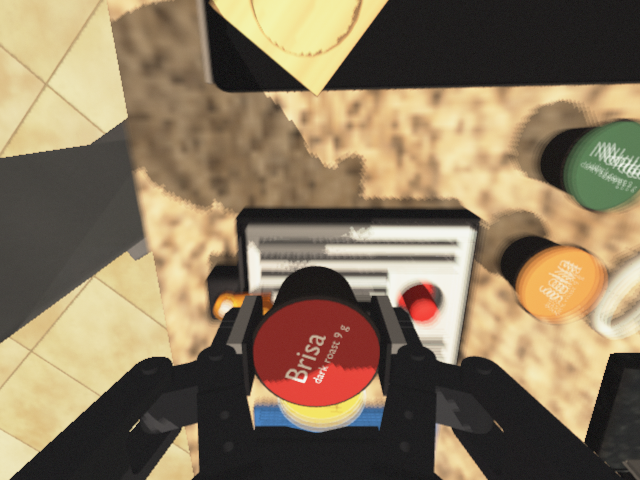

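The red pod is held upright and centred between the pads, with its lid at (316,352).

Request:
move_arm:
  targets: [0.03,0,0,0,0,0,0.04,0.06,0,0,0,0,0,0.04,0.095,0,0,0,0,0,0.04,0.13,0,0,0,0,0,0.04,0.165,0,0,0,0,0,0.04,0.2,0,0,0,0,0,0.04,0.23,0,0,0,0,0,0.04,0.242,0,0,0,0,0,0.04]

```text
time: 4.2
tcp_pos: [0.6748, 0.0488, 0.129]
orientation: [-2.732, -1.548, -0.007]
contact_force: [1.0, -0.4, -0.3]
gripper_width: 0.0477
finger_force: 61.6
```

```bash
python3 -c "
from h import *
plan((.671,.045,.05),1.027)"
```

```text
shift mm [-5.6 -1.4 78.9] turn deg [ 0.1 -0.2  0.2] tcp [0.6748 0.0488 0.129 ] t 4.2 w 0.0477 q [-0.02  0.68 -0.18  1.8   0.17  0.67 -0.83]
```

Request:
move_arm:
  targets: [0,0,0.02,0,0,0,0.04,0,0,0.04,0,0,0,0.04,0,0,0.055,0,0,0,0.04,0,0,0.06,0,0,0,0.04,0,0,0.06,0,0,0,0.04,0,0,0.06,0,0,0,0.04,0,0,0.06,0,0,0,0.04,0,0,0.06,0,0,0,0.04]

```text
time: 5.0
tcp_pos: [0.6737, 0.0441, 0.0692]
orientation: [2.736, 1.542, 0.002]
contact_force: [0.3, -0.0, 0.7]
gripper_width: 0.0476
finger_force: 61.6
```

```bash
python3 -c "
from h import *
plan((.671,.045,.0495),1.027)"
```

```text
shift mm [-0.6 -2.8 19.7] turn deg [ 0.1 -0.1 -0. ] tcp [0.6737 0.0441 0.0692] t 5.0 w 0.0476 q [-0.03  0.76 -0.15  1.82  0.2   0.57 -0.85]
```

Request:
move_arm:
  targets: [0,-0.002,0.005,0,0,0,0.04,-0.001,-0.003,0.012,0,0,0,0.04,-0.001,-0.003,0.017,0,0,0,0.04,-0.001,-0.003,0.0195,0,0,0,0.04,-0.001,-0.003,0.0195,0,0,0,0.04,-0.001,-0.003,0.0195,0,0,0,0.065,-0.001,-0.003,0.0195,0,0,0,0.07,-0.001,-0.003,0.0195,0,0,0,0.07]

```text
time: 5.8
tcp_pos: [0.6697, 0.0446, 0.0481]
orientation: [-2.737, -1.542, 0.001]
contact_force: [0.2, -0.6, -0.5]
gripper_width: 0.0702
finger_force: 0.0
```

Request:
move_arm:
  targets: [0,0,-0.01,0,0,0,0.07,0,0,-0.03,0,0,0,0.07,0,0,-0.07,0,0,0,0.07,0,0,-0.11,0,0,0,0.07,0,0,-0.15,0,0,0,0.07,-0.03,0,-0.18,0,0,0,0.07,-0.06,0,-0.19,0,0,0,0.07,-0.06,0,-0.19,0,0,0,0.07]

```text
time: 6.6
tcp_pos: [0.638, -0.0123, 0.2414]
orientation: [2.738, 1.531, -0.0]
contact_force: [1.0, -1.1, 0.3]
gripper_width: 0.0699
finger_force: 0.0
```

```bash
python3 - <<'E'
from h import *
plan((.5125,-.2215,.2),1.027)
s=bot.get_state(); im=bot.read_camera("wrist"); cv2.imwrite("pics/w3.png",im); np.save("w3.npy",s,allow_pickle=True)
E
```

```text
shift mm [-243.9    2.5   42. ] turn deg [ 0.2  0.1 -0.4] tcp [ 0.638  -0.0123  0.2414] t 6.6 w 0.0699 q [ 0.09  0.5  -0.2   1.82  0.14  0.83 -0.73]
```

View pics/w3.png

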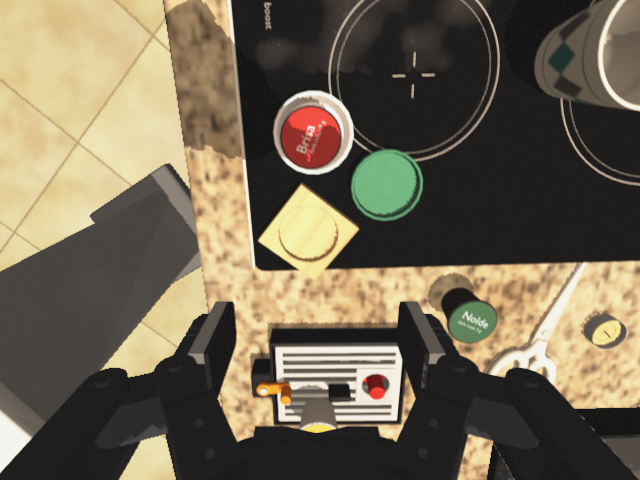

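The red pod now stands in the saucer at (312,135). The coaster is at (309,231) and the green dish at (387,184).

```bash
python3 - <<'E'
from h import *
im=cv2.imread("pics/w3.png"); s=np.load("w3.npy",allow_pickle=True).item(); c=cam("wrist",s)
L=[("red",(0,120,60),(8,255,255),(275,95,350,175),.0545),("saucer",(0,0,140),(179,60,255),(262,85,360,178),.0205),("green",(60,80,30),(90,255,255),(345,140,430,225),.0205),
("coaster",(18,60,150),(34,200,255),(255,180,362,282),.0195)]
for n,lo,hi,b,z in L:
    for k in blobs(im,lo,hi,b)[:1]: print(n,cv2.contourArea(k),*measure(c,k,z),cv2.boundingRect(k))
E
```

```text
red 2814.5 [667.5  44.8] [48.1 48.4] -0.551 [667.3  44.6] 24.5 (281, 106, 60, 62)
saucer 5209.5 [670.   44.4] [71.9 73.4] 1.417 [673.5  44.6] 40.3 (274, 85, 86, 90)
green 3994.5 [704.  -32.2] [67.9 69.1] -1.332 [704.  -32.1] 35.0 (350, 148, 73, 73)
coaster 5161.0 [609.9 -43.8] [86.  87.6] 0.359 [615.9 -38.4] 53.4 (258, 184, 100, 98)
```

Request:
move_arm:
  targets: [-0.04,0,0.01,0,0,0,0.075,-0.08,0,0.02,0,0,0,0.075,-0.12,0,0.03,0,0,0,0.075,-0.16,0.001,0.04,0,0,0,0.075,-0.2,0.002,0.05,0,0,0,0.075,-0.23,0.0025,0.06,0,0,0,0.075,-0.244,0.0025,0.07,0,0,0,0.075,-0.244,0.0025,0.08,0,0,0,0.075]

```text
time: 7.45
tcp_pos: [0.5139, -0.2178, 0.1578]
orientation: [-2.739, -1.538, 0.001]
contact_force: [0.7, -0.2, 0.7]
gripper_width: 0.0753
finger_force: 0.0
```

```bash
python3 -c "
from h import *
plan((.5125,-.2215,.068),1.027)"
```

```text
shift mm [-3.8  0.7 89.8] turn deg [-0.   0.  -0.2] tcp [ 0.5139 -0.2178  0.1578] t 7.45 w 0.0753 q [ 0.45  0.53 -0.18  2.06  0.17  0.57 -0.39]
```

Request:
move_arm:
  targets: [-0.001,0,0.02,0,0,0,0.075,-0.001,0,0.04,0,0,0,0.075,-0.001,0,0.06,0,0,0,0.075,-0.001,0,0.075,0,0,0,0.075,-0.001,0,0.085,0,0,0,0.075,-0.001,0,0.09,0,0,0,0.075,-0.001,0,0.09,0,0,0,0.075,-0.001,0,0.09,0,0,0,0.065]

```text
time: 8.25
tcp_pos: [0.5149, -0.2171, 0.0692]
orientation: [2.736, 1.543, 0.001]
contact_force: [-0.2, -1.0, -1.0]
gripper_width: 0.0652
finger_force: 0.0
```

Request:
move_arm:
  targets: [0,0,0,0,0,0,0.055,0,0,0,0,0,0,0.04,0,0,0,0,0,0,0.04,0,0,0,0,0,0,0.04,0,0,0,0,0,0,0.04,0,0,-0.01,0,0,0,0.04,0,0,-0.04,0,0,0,0.04,0,0,-0.07,0,0,0,0.04]

```text
time: 9.05
tcp_pos: [0.5136, -0.2174, 0.1397]
orientation: [-2.736, -1.542, 0.001]
contact_force: [0.2, 0.0, 0.5]
gripper_width: 0.0475
finger_force: 61.7
```

```bash
python3 -c "
from h import *
plan((.615,-.0355,.14),1.027)
cv2.imwrite('pics/w4.png',bot.read_camera('wrist'))
from h import *
im=cv2.imread('pics/w4.png')
for k in blobs(im,(24,90,120),(40,255,255),(230,280,400,430))[:1]:print(cv2.minEnclosingCircle(k),cv2.boundingRect(k))
"
```

```text
shift mm [208.1  -7.5  -0.4] turn deg [-0.1  0.  -0. ] tcp [ 0.5136 -0.2174  0.1397] t 9.05 w 0.0475 q [ 0.45  0.55 -0.17  2.07  0.18  0.54 -0.4 ]
((318.5, 376.0), 57.71708297729492) (261, 364, 116, 46)
```

Request:
move_arm:
  targets: [0.03,-0.001,0,0,0,0,0.04,0.065,-0.002,0,0,0,0,0.04,0.1,-0.003,0,0,0,0,0.04,0.135,-0.005,0,0,0,0,0.04,0.17,-0.006,0,0,0,0,0.04,0.195,-0.007,0,0,0,0,0.04,0.21,-0.0075,0.01,0,0,0,0.04,0.21,-0.0075,0.03,0,0,0,0.04]

```text
time: 9.9
tcp_pos: [0.6192, -0.0309, 0.11]
orientation: [2.733, 1.547, 0.009]
contact_force: [0.6, -0.4, -1.0]
gripper_width: 0.0479
finger_force: 61.7
```

Request:
move_arm:
  targets: [0,0,0.015,0,0,0,0.04,0,0,0.03,0,0,0,0.04,0,0,0.04,0,0,0,0.04,0,0,0.04,0,0,0,0.04,0,0,0.04,0,0,0,0.04,0,0,0.04,0,0,0,0.04,0,0,0.04,0,0,0,0.04,0,0,0.04,0,0,0,0.04]

```text
time: 10.7
tcp_pos: [0.6169, -0.034, 0.0694]
orientation: [2.736, 1.542, 0.002]
contact_force: [-0.4, 0.3, 0.3]
gripper_width: 0.0476
finger_force: 61.7
```

```bash
python3 -c "
from h import *
plan((.616,-.034,.0515),1.027)"
```

```text
shift mm [-0.5 -0.8 17.9] turn deg [ 0.1 -0.  -0. ] tcp [ 0.6169 -0.034   0.0694] t 10.7 w 0.0476 q [ 0.07  0.71 -0.12  1.96  0.18  0.48 -0.73]
```

Request:
move_arm:
  targets: [0,-0.001,0.005,0,0,0,0.04,0,-0.001,0.01,0,0,0,0.04,0,-0.001,0.015,0,0,0,0.04,0,-0.001,0.018,0,0,0,0.04,0,-0.001,0.018,0,0,0,0.04,0,-0.001,0.018,0,0,0,0.065,0,-0.001,0.018,0,0,0,0.07,0,-0.001,0.018,0,0,0,0.07]

```text
time: 11.5
tcp_pos: [0.6155, -0.0334, 0.0504]
orientation: [-2.737, -1.542, 0.001]
contact_force: [0.4, 0.6, -0.7]
gripper_width: 0.0699
finger_force: 0.0
```

Request:
move_arm:
  targets: [0,0,-0.01,0,0,0,0.07,0,0,-0.03,0,0,0,0.07,0,0,-0.06,0,0,0,0.07,0,0,-0.1,0,0,0,0.07,-0.04,0,-0.13,0,0,0,0.07,-0.08,0,-0.16,0,0,0,0.07,-0.12,0,-0.16,0,0,0,0.07,-0.12,0,-0.16,0,0,0,0.07]

```text
time: 12.3
tcp_pos: [0.5499, -0.1432, 0.2123]
orientation: [2.742, 1.527, -0.006]
contact_force: [-0.6, -0.1, -0.9]
gripper_width: 0.0701
finger_force: 0.0
```

```bash
python3 - <<'E'
from h import *
s=bot.get_state(); im=bot.read_camera("wrist"); cv2.imwrite("pics/w5.png",im); np.save("w5.npy",s,allow_pickle=True)
plan((.5,-.16,.2),1.027)
E
```

```text
shift mm [-44.1 -33.4  11.9] turn deg [ 0.   0.1 -0.4] tcp [ 0.5515 -0.1399  0.2118] t 12.35 w 0.0699 q [ 0.3   0.46 -0.18  2.    0.13  0.7  -0.51]
```

View pics/w5.png

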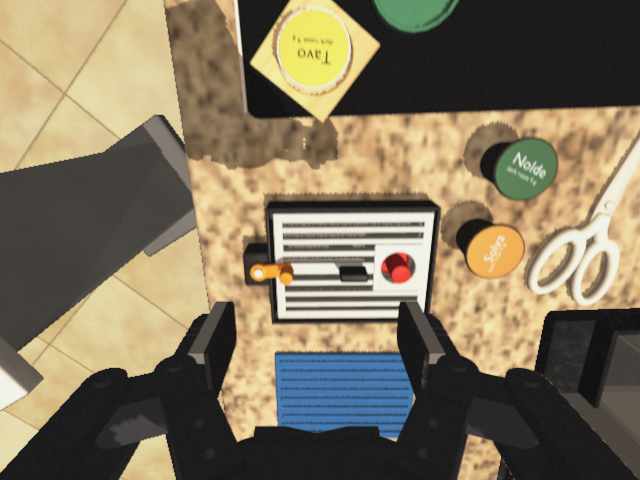

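The yellow pod stands in the coaster at (314,47). The catch nub is at (286,278), the pin cap at (259,273), the lug at (352,273) and the float head at (400,273).

```bash
python3 - <<'E'
from h import *
s=bot.get_state(); im=bot.read_camera("wrist"); cv2.imwrite("pics/w6.png",im); np.save("w6.npy",s,allow_pickle=True); c=cam("wrist",s)
print(s["tcp_pos"],np.abs(s["qvel"]).max())
L=[("yel",(24,90,120),(40,255,255),(270,0,360,95),.0545),("catch",(8,130,120),(23,255,255),(245,255,300,295),.045),
("grid",(0,0,150),(179,60,255),(262,200,442,325),.030),("float",(0,120,60),(8,255,255),(375,240,420,290),.042),("pad",(95,100,60),(120,255,255),(250,330,420,440),.008)]
for n,lo,hi,b,z in L:
    for k in blobs(im,lo,hi,b)[:2]: print(n,cv2.contourArea(k),*measure(c,k,z),cv2.boundingRect(k))
cv2.imwrite("pics/w6c.png",cv2.resize(im[195:330,240:440],None,fx=4,fy=4,interpolation=cv2.INTER_CUBIC))
E
```

```text
[ 0.55152583 -0.1399019   0.21180771] 0.05991821032904996
yel 4007.5 [612.8 -36.1] [46.5 47. ] -0.55 [613.1 -36. ] 23.8 (280, 17, 69, 76)
yel 444.0 [633.2 -49.1] [13.9 47.9] 1.072 [628.9 -46.8] 24.0 (338, 17, 22, 78)
catch 568.0 [ 489.6 -165.3] [22.1 37.4] -0.516 [ 490.2 -164.5] 18.9 (250, 267, 44, 24)
grid 11086.5 [ 550.  -203.5] [104. 140.] -0.551 [ 550.2 -203.3] 86.1 (273, 218, 162, 105)
grid 476.5 [ 521.6 -185.8] [11.  43.8] -0.551 [ 521.6 -185.8] 22.4 (291, 267, 49, 12)
float 605.0 [ 584.2 -218.6] [24.5 28.9] 1.233 [ 586.  -219.2] 14.8 (381, 258, 30, 30)
pad 9491.5 [ 462.  -345.6] [115.9 153.4] -0.557 [ 456.1 -343.1] 90.3 (275, 357, 139, 83)
```

View pics/w6c.png

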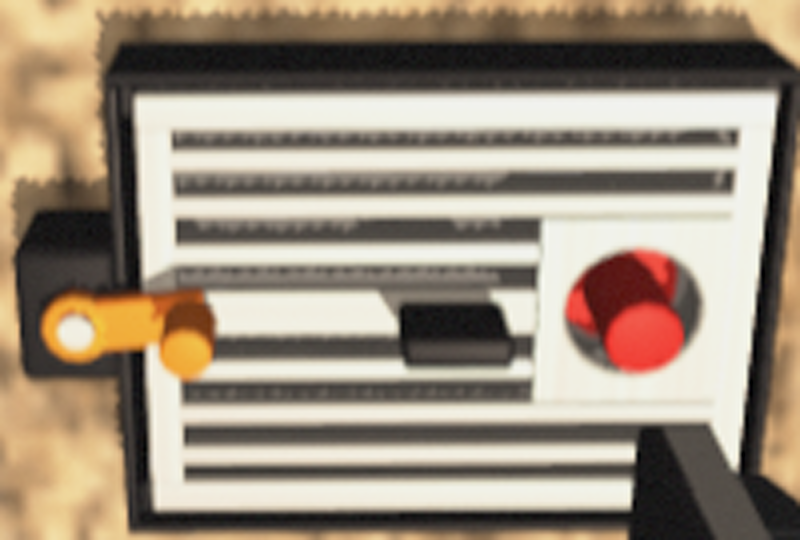

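The crop shows the nub top at pixel (286.8,283), the pin cap at (258.8,278), the lug top at about (355.5,283) and the float top at (401,279). The grid outline fits 104 x 140 mm.

```bash
python3 - <<'E'
from h import *
s=np.load("w6.npy",allow_pickle=True).item(); c=cam("wrist",s)
g=np.array([.550,-.2035]); a=-.551; R=np.array([[np.cos(a),np.sin(a)],[-np.sin(a),np.cos(a)]])
for n,u,z in [("nub",(286.8,283),.054),("pin",(258.8,278),.038),("lug",(355.5,283.2),.052),("float",(401.2,279.2),.042)]:
    P=ray(c,u,z)[0]; print(n,np.round(P,4),"grid",np.round(R@(P[:2]-g)*1000,1))
E
```

```text
nub [ 0.5019 -0.172   0.054 ] grid [-57.5   1.7]
pin [ 0.4779 -0.1608  0.038 ] grid [-83.8  -1.4]
lug [ 0.5512 -0.2037  0.052 ] grid [1.1 0.5]
float [ 0.5859 -0.2263  0.042 ] grid [42.5 -0.6]
```

```bash
python3 -c "
from h import *
plan((.502,-.172,.12),-.433)"
```

```text
shift mm [-55.9 -25.5  91.5] turn deg [ 0.  -0.  83.4] tcp [ 0.5528 -0.1375  0.2115] t 12.4 w 0.0697 q [ 0.3   0.46 -0.18  2.    0.13  0.7  -0.51]
```

Request:
move_arm:
  targets: [-0.008,-0.004,0,0,0,8,0.06,-0.016,-0.008,0,0,0,16,0.05,-0.024,-0.012,0,0,0,24,0.04,-0.032,-0.016,0,0,0,32,0.03,-0.04,-0.02,0.01,0,0,40,0.03,-0.05,-0.024,0.02,0,0,48,0.03,-0.056,-0.0255,0.03,0,0,56,0.03,-0.056,-0.0255,0.04,0,0,64,0.03]

```text
time: 13.2
tcp_pos: [0.5027, -0.1697, 0.1702]
orientation: [-3.138, 0.149, 0.001]
contact_force: [0.2, -0.1, 0.1]
gripper_width: 0.0301
finger_force: 0.0
```

Request:
move_arm:
  targets: [0,0,0.02,0,0,8,0.03,0,0,0.035,0,0,16,0.03,0,0,0.05,0,0,19.4,0.03,0,0,0.05,0,0,19.4,0.03,0,0,0.05,0,0,19.4,0.03,0,0,0.05,0,0,19.4,0.03,0,0,0.05,0,0,19.4,0.03,0,0,0.05,0,0,19.4,0.03]

```text
time: 14.0
tcp_pos: [0.5031, -0.1709, 0.1214]
orientation: [-3.069, 0.669, -0.002]
contact_force: [-0.4, 0.3, -0.9]
gripper_width: 0.0299
finger_force: 0.0
```

```bash
python3 -c "
from h import *
plan((.502,-.172,.065),-.433)"
```

```text
shift mm [-0.6  1.5 56.4] turn deg [-0.  -0.1  0.2] tcp [ 0.5031 -0.1709  0.1214] t 14.0 w 0.0299 q [ 0.11  0.56  0.18  2.15 -0.22  0.45 -1.54]
```

Request:
move_arm:
  targets: [0,0.001,0.015,0,0,0,0.03,0,0.001,0.03,0,0,0,0.03,0,0.001,0.045,0,0,0,0.03,0,0.001,0.055,0,0,0,0.03,0,0.001,0.056,0,0,0,0.03,0,0.001,0.056,0,0,0,0.024,0,0.001,0.056,0,0,0,0.016,0,0.001,0.056,0,0,0,0.016]

```text
time: 14.8
tcp_pos: [0.5027, -0.1719, 0.0654]
orientation: [3.069, -0.669, 0.002]
contact_force: [0.1, -0.7, -0.3]
gripper_width: 0.0159
finger_force: 0.1
```

```bash
python3 - <<'E'
from h import *
plan((.502,-.172,.065),-.433); s=bot.get_state(); print(s["contact_force"],s["finger_force"])
cv2.imwrite('pics/w7.png',bot.read_camera('wrist'))
E
```

```text
shift mm [-0.6  0.4  0.4] turn deg [-0.  -0.1  0.2] tcp [ 0.5027 -0.1719  0.0654] t 14.8 w 0.0159 q [ 0.15  0.66  0.13  2.16 -0.25  0.33 -1.51]
[ 0.10896345 -0.73753457 -0.32919909] 0.06491299951449037
```

View pics/w7.png

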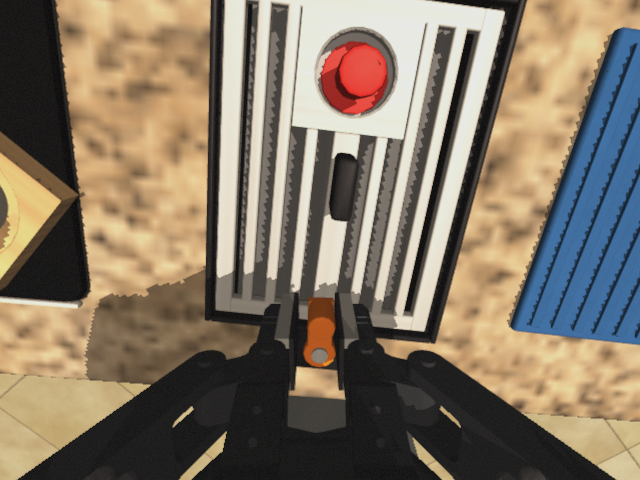

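The nub (320,315) stands between the two fingers, so I swing it along the arc.

Request:
move_arm:
  targets: [-0.0001,-0.0027,0,0,0,-6,0.016,-0.0006,-0.0054,0,0,0,-12,0.016,-0.0013,-0.008,0,0,0,-18,0.016,-0.0022,-0.0106,0,0,0,-24,0.016,-0.0035,-0.013,0,0,0,-30,0.016,-0.005,-0.0153,0,0,0,-36,0.016,-0.0067,-0.0174,0,0,0,-42,0.016,-0.0067,-0.0174,0,0,0,-42,0.016]

```text
time: 15.65
tcp_pos: [0.5035, -0.1531, 0.0652]
orientation: [3.105, 0.475, 0.001]
contact_force: [-0.1, -0.1, 0.2]
gripper_width: 0.0154
finger_force: 0.0
```

Request:
move_arm:
  targets: [-0.0001,-0.0027,0,0,0,-6,0.016,-0.0006,-0.0054,0,0,0,-12,0.016,-0.0013,-0.008,0,0,0,-18,0.016,-0.0022,-0.0106,0,0,0,-24,0.016,-0.0035,-0.013,0,0,0,-30,0.016,-0.005,-0.0153,0,0,0,-36,0.016,-0.0067,-0.0174,0,0,0,-42,0.016,-0.0076,-0.0184,0,0,0,-45,0.016]

```text
time: 16.45
tcp_pos: [0.4911, -0.1381, 0.0651]
orientation: [2.686, 1.627, 0.001]
contact_force: [0.1, -0.3, -0.6]
gripper_width: 0.0161
finger_force: 0.3
```

```bash
python3 - <<'E'
from h import *
plan((.502,-.172,.12),1.02); s=bot.get_state(); print(s["contact_force"],s["finger_force"])
E
```

```text
shift mm [-25.   25.4 -54.9] turn deg [ 0.1 -0.   4. ] tcp [ 0.4911 -0.1381  0.0651] t 16.45 w 0.0161 q [ 0.32  0.65 -0.18  2.2   0.36  0.32 -0.65]
[ 0.05194893 -0.27908431 -0.5790258 ] 0.3331071138381958
```

Request:
move_arm:
  targets: [0,0,0,0,0,0,0.02,0,0,0,0,0,0,0.024,0,0,0,0,0,0,0.024,0,0,-0.02,0,0,0,0.03,0,0,-0.05,0,0,0,0.03,0,0,-0.09,0,0,0,0.03,0,0,-0.13,0,0,0,0.03,0,0,-0.13,0,0,0,0.03]

```text
time: 17.25
tcp_pos: [0.4941, -0.1382, 0.1995]
orientation: [2.682, 1.622, 0.012]
contact_force: [0.7, 0.4, -0.3]
gripper_width: 0.0299
finger_force: 0.0
```

```bash
python3 - <<'E'
from h import *
plan((.5505,-.2035,.16),-.551)
s=bot.get_state(); im=bot.read_camera('wrist'); c=cam("wrist",s); cv2.imwrite('pics/w8.png',im)
for k in blobs(im,(8,130,100),(23,255,255),(150,100,400,400))[:3]: print(*measure(c,k,.045),cv2.boundingRect(k))
g=blobs(im,(0,0,150),(179,60,255),(250,150,640,480),800)
for k in g[:2]: print(*measure(c,k,.03),cv2.boundingRect(k))
cv2.imwrite("pics/w8.png",im)
E
```

```text
shift mm [-31.8  79.9  40.2] turn deg [ 0.3 -0.6 93.9] tcp [ 0.4941 -0.1382  0.1995] t 17.25 w 0.0299 q [ 0.44  0.42 -0.33  2.13  0.24  0.62 -0.54]
[ 484.1 -148.4] [15.6 37.8] 1.047 [ 485.4 -149.2] 19.0 (300, 219, 21, 45)
[ 549.2 -203.8] [103.8 139.6] -0.546 [ 549.1 -203.6] 86.0 (323, 192, 177, 121)
[ 701. -309.] [48.6 80.7] 1.375 [ 716.9 -312.5] 40.8 (583, 232, 57, 79)
```

View pics/w8.png

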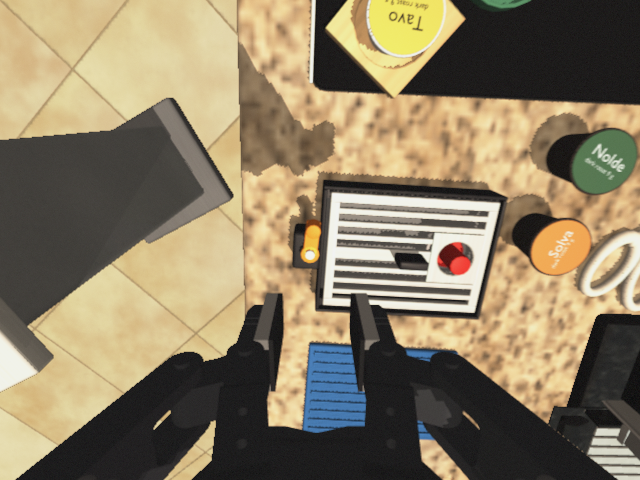

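The catch now points aside with its nub at (313,225), about 1.6 rad, and the grid is clear of it.

Request:
move_arm:
  targets: [-0.004,0.01,0,0,0,8,0.03,-0.008,0.02,0,0,0,16,0.03,-0.012,0.03,0,0,0,24,0.03,-0.016,0.04,0,0,0,32,0.03,-0.02,0.05,0.01,0,0,40,0.03,-0.024,0.06,0.02,0,0,48,0.03,-0.028,0.07,0.03,0,0,56,0.03,-0.032,0.08,0.04,0,0,64,0.03]

```text
time: 18.1
tcp_pos: [0.5459, -0.2032, 0.1528]
orientation: [-3.141, 0.054, 0.005]
contact_force: [-0.3, 0.2, 0.7]
gripper_width: 0.0301
finger_force: 0.0
```

Request:
move_arm:
  targets: [0,0,0,0,0,8,0.03,0,0,0.02,0,0,16,0.03,0,0,0.04,0,0,24,0.03,0,0,0.055,0,0,30,0.03,0,0,0.06,0,0,30,0.03,0,0,0.06,0,0,30,0.03,0,0,0.06,0,0,30,0.03,0,0,0.06,0,0,30,0.03]

```text
time: 18.9
tcp_pos: [0.5472, -0.2035, 0.0954]
orientation: [-3.023, 0.854, -0.002]
contact_force: [0.6, 0.6, 0.5]
gripper_width: 0.03
finger_force: 0.0
```

```bash
python3 - <<'E'
from h import *
plan((.5503,-.2036,.058),-.549)
E
```

```text
shift mm [ 2.7 -1.5 37.4] turn deg [-0.  -0.1 -0.1] tcp [ 0.5472 -0.2035  0.0954] t 18.9 w 0.03 q [ 0.2   0.65  0.11  2.04 -0.15  0.46 -1.7 ]
```

Request:
move_arm:
  targets: [0.001,-0.001,0.01,0,0,0,0.03,0.0025,-0.0015,0.02,0,0,0,0.03,0.0025,-0.0015,0.03,0,0,0,0.03,0.0025,-0.0015,0.036,0,0,0,0.03,0.0025,-0.0015,0.037,0,0,0,0.03,0.0025,-0.0015,0.037,0,0,0,0.03,0.0025,-0.0015,0.037,0,0,0,0.02,0.0025,-0.0015,0.037,0,0,0,0.012]

```text
time: 19.7
tcp_pos: [0.5499, -0.2033, 0.0581]
orientation: [3.023, -0.855, 0.001]
contact_force: [0.1, -0.4, 0.5]
gripper_width: 0.0121
finger_force: 0.0
```

Request:
move_arm:
  targets: [0,0,0,0,0,0,0.006,0,0,0,0,0,0,0.002,0,0,0,0,0,0,0.002,0,0,0,0,0,0,0.002,0,0,0,0,0,0,0.002,0,0,0,0,0,0,0.002,0,0,0,0,0,0,0.002,0,0,0,0,0,0,0.002]

```text
time: 20.5
tcp_pos: [0.55, -0.2034, 0.0583]
orientation: [3.023, -0.855, 0.001]
contact_force: [-0.7, -0.2, 4.9]
gripper_width: 0.0067
finger_force: 59.2
```

```bash
python3 - <<'E'
from h import *
s=bot.get_state(); print(s["contact_force"],s["wrist_torque"],s["finger_force"])
plan((.5503,-.2036,.058),-.549)
E
```

```text
[-0.74840159 -0.23997341  4.8976048 ] [ 0.00843167  0.18957524 -0.02738425] 59.23249661922455
shift mm [ 0.4 -0.   0.3] turn deg [-0.  -0.  -0.1] tcp [ 0.55   -0.2034  0.0583] t 20.5 w 0.0067 q [ 0.21  0.71  0.1   2.04 -0.16  0.4  -1.69]
```

Request:
move_arm:
  targets: [0,0,-0.003,0,0,0,0.002,0,0,-0.008,0,0,0,0.002,0,0,-0.014,0,0,0,0.002,0,0,-0.022,0,0,0,0.002,0,0,-0.032,0,0,0,0.002,0,0,-0.044,0,0,0,0.002,0,0,-0.056,0,0,0,0.002,0,0,-0.06,0,0,0,0.002]

```text
time: 21.3
tcp_pos: [0.5506, -0.2036, 0.1197]
orientation: [3.023, -0.855, 0.005]
contact_force: [1.0, -0.5, -2.2]
gripper_width: 0.0066
finger_force: 58.5
```

```bash
python3 - <<'E'
from h import *
s=bot.get_state(); print(s["contact_force"],s["wrist_torque"],s["finger_force"])
plan((.459,-.349,.12),-.557)
im=bot.read_camera('top'); cv2.imwrite('pics/t9.png',cv2.resize(im[150:360,230:530],None,fx=2.6,fy=2.6))
E
```

```text
[ 0.95479009 -0.54066347 -2.15428998] [-0.00068126 -0.03019137 -0.04766302] 58.51922929286957
shift mm [ -1.8 171.8  -0.4] turn deg [-0.  -0.2  0.3] tcp [ 0.5506 -0.2036  0.1197] t 21.3 w 0.0066 q [ 0.19  0.61  0.13  2.02 -0.15  0.51 -1.7 ]
```

View pics/t9.png

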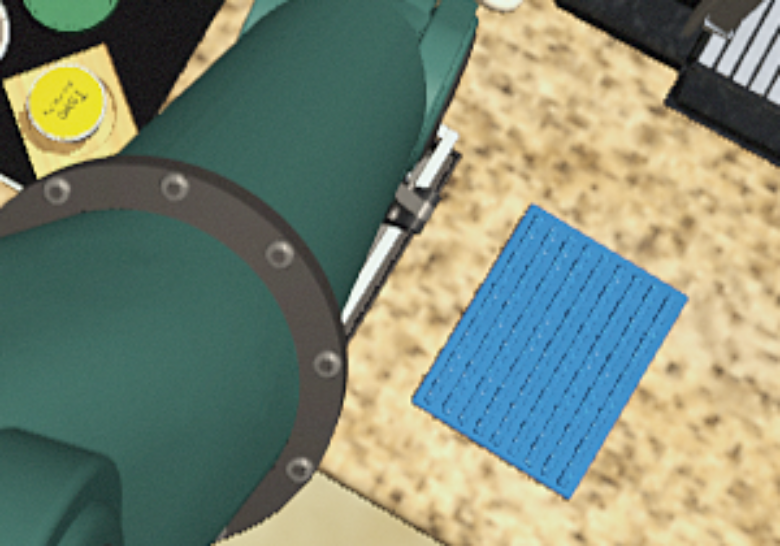

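The arm hides most of the tray, but the wrist force of about 2 N and near-zero torque show the grid hanging level. The pad is clear.

Request:
move_arm:
  targets: [0,0.015,0,0,0,0,0.002,0,0.04,0,0,0,0,0.002,0,0.065,0,0,0,0,0.002,0,0.09,0,0,0,0,0.002,-0.001,0.115,0,0,0,0,0.002,-0.001,0.14,0,0,0,0,0.002,-0.002,0.16,0,0,0,0,0.002,-0.002,0.172,0,0,0,0,0.002]

```text
time: 22.15
tcp_pos: [0.4548, -0.3513, 0.1172]
orientation: [3.02, -0.861, -0.004]
contact_force: [-0.3, -0.7, -1.3]
gripper_width: 0.0066
finger_force: 58.6
```

Request:
move_arm:
  targets: [0,0,0.005,0,0,0,0.002,0,0,0.015,0,0,0,0.002,0,0,0.028,0,0,0,0.002,0,0,0.04,0,0,0,0.002,0,0,0.047,0,0,0,0.002,0,0,0.05,0,0,0,0.002,0,0,0.05,0,0,0,0.002,0,0,0.05,0,0,0,0.002]

```text
time: 22.95
tcp_pos: [0.4581, -0.3488, 0.0679]
orientation: [3.023, -0.855, 0.001]
contact_force: [0.3, 0.9, -1.7]
gripper_width: 0.0066
finger_force: 58.6
```

```bash
python3 - <<'E'
from h import *
s=bot.get_state(); print(s["contact_force"],s["wrist_torque"],s["finger_force"])
plan((.459,-.3495,.0425),-.557)
im=bot.read_camera('wrist'); cv2.imwrite('pics/w10.png',im)
E
```

```text
[ 0.28234829  0.94586192 -1.69119163] [ 0.05714196  0.01073174 -0.01034556] 58.60849678516388
shift mm [ 1.1  0.1 25.4] turn deg [ 0.  -0.   0.3] tcp [ 0.4581 -0.3488  0.0679] t 22.95 w 0.0066 q [ 0.52  0.68  0.07  2.06 -0.12  0.4  -1.43]
```

View pics/w10.png

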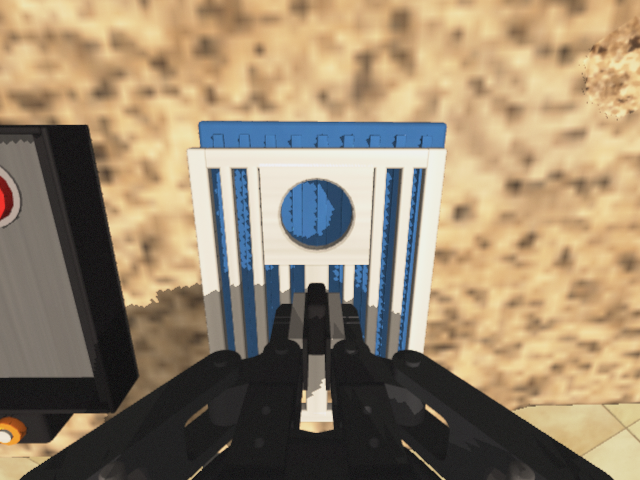

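The grid hangs level and square over the pad with an even margin, though the pad is about 2–3 mm further to tool +y. I lower it slowly.

Request:
move_arm:
  targets: [0.001,0.001,0.005,0,0,0,0.002,0.001,0.0015,0.01,0,0,0,0.002,0.001,0.0015,0.015,0,0,0,0.002,0.001,0.0015,0.019,0,0,0,0.002,0.001,0.0015,0.022,0,0,0,0.002,0.001,0.0015,0.024,0,0,0,0.002,0.001,0.0015,0.025,0,0,0,0.002,0.001,0.0015,0.025,0,0,0,0.002]

```text
time: 23.8
tcp_pos: [0.4579, -0.3504, 0.0427]
orientation: [-3.023, 0.855, 0.0]
contact_force: [0.5, -0.2, -1.8]
gripper_width: 0.0064
finger_force: 58.6
```

```bash
python3 - <<'E'
from h import *
s=bot.get_state(); print(s["contact_force"],s["wrist_torque"],s["finger_force"])
plan((.459,-.3495,.0423),-.557)
E
```

```text
[ 0.50549028 -0.18161388 -1.7634248 ] [-0.00343094 -0.02082055 -0.00098338] 58.60809624195099
shift mm [ 0.5 -1.4  0.4] turn deg [-0.   0.   0.3] tcp [ 0.4579 -0.3504  0.0427] t 23.8 w 0.0064 q [ 0.53  0.73  0.06  2.06 -0.12  0.36 -1.43]
```

Request:
move_arm:
  targets: [0,0,0.0005,0,0,0,0.002,0,0,0.001,0,0,0,0.002,0,0,0.001,0,0,0,0.002,0,0,0.001,0,0,0,0.002,0,0,0.001,0,0,0,0.008,0,0,0.001,0,0,0,0.014,0,0,0.001,0,0,0,0.02,0,0,0.001,0,0,0,0.025]

```text
time: 24.6
tcp_pos: [0.4579, -0.3505, 0.0416]
orientation: [3.023, -0.855, -0.0]
contact_force: [-0.6, 0.2, -0.3]
gripper_width: 0.0249
finger_force: 0.0
```

Request:
move_arm:
  targets: [0,0,-0.005,0,0,0,0.025,0,0,-0.015,0,0,0,0.025,0,0,-0.03,0,0,0,0.025,0,0,-0.06,0,0,0,0.025,0,0,-0.1,0,0,0,0.03,0,0,-0.14,0,0,0,0.04,0,0,-0.18,0,0,0,0.04,0,0,-0.18,0,0,0,0.04]

```text
time: 25.4
tcp_pos: [0.4609, -0.353, 0.2289]
orientation: [3.019, -0.855, 0.02]
contact_force: [1.1, -0.2, -0.2]
gripper_width: 0.04
finger_force: 0.0
```

```bash
python3 - <<'E'
from h import *
plan((.53,-.24,.22),-.557)
s=bot.get_state(); im=bot.read_camera('wrist'); cv2.imwrite('pics/w11.png',im); np.save("w11.npy",s,allow_pickle=True); c=cam("wrist",s)
for n,lo,hi,z in [("grid",(0,0,150),(179,60,255),.014),("pad",(95,100,60),(120,255,255),.008)]:
    for k in blobs(im,lo,hi,None,2000)[:2]: print(n,cv2.contourArea(k),*measure(c,k,z),cv2.boundingRect(k))
E
```

```text
shift mm [  -0.5 -132.4    8.9] turn deg [ 0.  -0.8  0.3] tcp [ 0.4609 -0.353   0.2289] t 25.4 w 0.04 q [ 0.48  0.44  0.13  1.98 -0.08  0.71 -1.46]
grid 14597.0 [ 458.8 -350.8] [104.1 139. ] -0.551 [ 458.5 -351.3] 86.1 (258, 135, 116, 143)
pad 18384.5 [ 458.9 -351.7] [117.3 152.7] -0.557 [ 458.8 -351.8] 95.0 (252, 126, 130, 155)
```

View pics/w11.png

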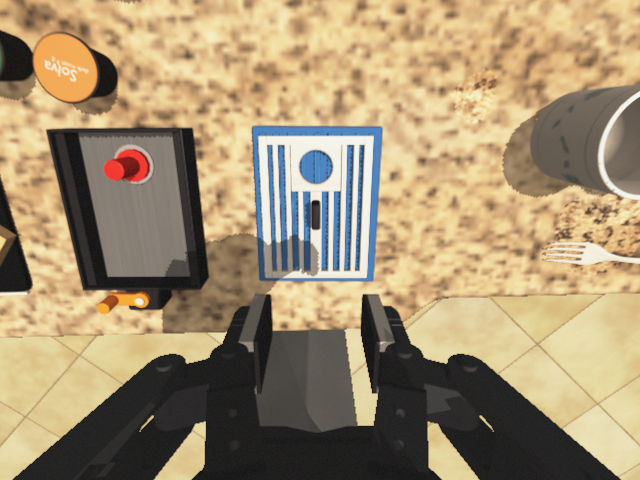

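The grid lies centred on the pad at (316,205). The float stands upright in the tray, head at (113,170). I move closer to measure it.

Request:
move_arm:
  targets: [0,-0.025,0,0,0,0,0.04,0,-0.05,0,0,0,0,0.04,0,-0.075,0,0,0,0,0.04,0,-0.1,0,0,0,0,0.04,0,-0.12,0,0,0,0,0.04,0,-0.132,0,0,0,0,0.04,0,-0.132,0,0,0,0,0.04,0,-0.132,0,0,0,0,0.04]

```text
time: 26.25
tcp_pos: [0.5262, -0.2387, 0.2215]
orientation: [3.022, -0.856, -0.002]
contact_force: [-0.5, -0.3, 0.1]
gripper_width: 0.0397
finger_force: 0.0
```

```bash
python3 - <<'E'
from h import *
bot.read_camera('wrist')
s=bot.get_state(); im=bot.read_camera('wrist'); cv2.imwrite('pics/w12.png',im); np.save("w12.npy",s,allow_pickle=True); c=cam("wrist",s)
print(s["tcp_pos"])
for k in blobs(im,(0,120,50),(8,255,255),None,100)[:2]:
    print(cv2.contourArea(k),*measure(c,k,.042),cv2.boundingRect(k)); x,y,w,h=cv2.boundingRect(k)
    cv2.imwrite("pics/w12c.png",cv2.resize(im[y-40:y+h+40,x-40:x+w+40],None,fx=4,fy=4)); print(x-40,y-40); break
E
```

```text
[ 0.52598838 -0.23932366  0.22156624]
819.0 [ 585.7 -233.2] [25.6 26.2] 1.018 [ 586.  -232.8] 13.9 (255, 142, 33, 33)
215 102
```

View pics/w12c.png

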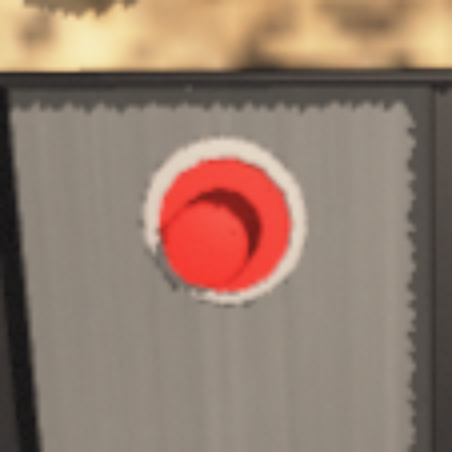

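The crop shows the float's head at about (266.8,163.8) and its foot disc centred at (271.3,158.3), upright.

```bash
python3 - <<'E'
from h import *
s=np.load("w12.npy",allow_pickle=True).item(); c=cam("wrist",s)
print(ray(c,(266.75,163.75),.042),ray(c,(271.25,158.25),.011))
plan((.5862,-.2275,.10),-.557)
E
```

```text
[[ 0.58385089 -0.22779089  0.042     ]] [[ 0.58432288 -0.2281594   0.011     ]]
shift mm [ 44.9 -42.1 121.6] turn deg [0.1 0.  0.2] tcp [ 0.526  -0.2396  0.2217] t 26.35 w 0.04 q [ 0.26  0.45  0.12  1.98 -0.08  0.71 -1.7 ]
```

Request:
move_arm:
  targets: [0.015,-0.015,0.02,0,0,0,0.04,0.03,-0.03,0.04,0,0,0,0.04,0.043,-0.04,0.06,0,0,0,0.04,0.0433,-0.0405,0.08,0,0,0,0.04,0.0433,-0.0405,0.1,0,0,0,0.04,0.0433,-0.0405,0.12,0,0,0,0.04,0.0433,-0.0405,0.12,0,0,0,0.04,0.0433,-0.0405,0.12,0,0,0,0.04]

```text
time: 27.15
tcp_pos: [0.5846, -0.2274, 0.1018]
orientation: [3.022, -0.858, -0.001]
contact_force: [0.2, -0.9, -0.1]
gripper_width: 0.04
finger_force: 0.0
```

```bash
python3 - <<'E'
from h import *
plan((.584,-.228,.042),-.557)
E
```

```text
shift mm [-0.1  0.8 59.8] turn deg [0.  0.  0.2] tcp [ 0.5846 -0.2274  0.1018] t 27.15 w 0.04 q [ 0.24  0.67  0.09  1.94 -0.11  0.54 -1.72]
```

Request:
move_arm:
  targets: [0,0.001,0.015,0,0,0,0.04,0,0.001,0.03,0,0,0,0.04,0,0.001,0.045,0,0,0,0.04,0,0.001,0.055,0,0,0,0.04,0,0.001,0.06,0,0,0,0.04,0,0.001,0.06,0,0,0,0.04,0,0.001,0.06,0,0,0,0.03,0,0.001,0.06,0,0,0,0.024]

```text
time: 27.95
tcp_pos: [0.5851, -0.2273, 0.0423]
orientation: [3.023, -0.855, 0.002]
contact_force: [-0.1, -0.1, 0.2]
gripper_width: 0.024
finger_force: 0.0
```

Request:
move_arm:
  targets: [0,0,0,0,0,0,0.018,0,0,0,0,0,0,0.012,0,0,0,0,0,0,0.01,0,0,0,0,0,0,0.01,0,0,0,0,0,0,0.01,0,0,-0.01,0,0,0,0.01,0,0,-0.04,0,0,0,0.01,0,0,-0.08,0,0,0,0.01]

```text
time: 28.75
tcp_pos: [0.583, -0.2263, 0.1211]
orientation: [-3.023, 0.855, 0.008]
contact_force: [0.9, -0.2, -1.0]
gripper_width: 0.0165
finger_force: 58.5
```

```bash
python3 - <<'E'
from h import *
plan((.7045,-.0328,.13),-.557)
cv2.imwrite('pics/w13.png',bot.read_camera('wrist'))
E
```

```text
shift mm [   2.1 -228.5   -9.2] turn deg [0.1 0.3 0.3] tcp [ 0.583  -0.2263  0.1211] t 28.75 w 0.0165 q [ 0.23  0.64  0.1   1.93 -0.11  0.58 -1.72]
```

View pics/w13.png

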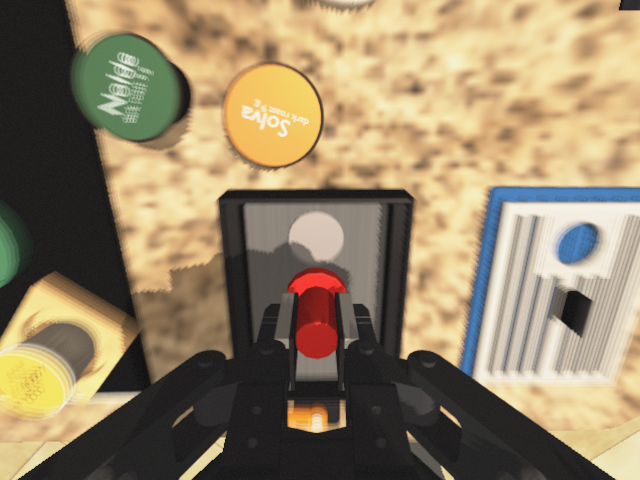

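The float is gripped upright, head at (317,330). I carry it to the green dish.

Request:
move_arm:
  targets: [0,-0.02,-0.005,0,0,0,0.01,0,-0.05,-0.009,0,0,0,0.01,0,-0.085,-0.009,0,0,0,0.01,0,-0.12,-0.009,0,0,0,0.01,0.001,-0.155,-0.009,0,0,0,0.01,0.002,-0.19,-0.009,0,0,0,0.01,0.002,-0.215,-0.009,0,0,0,0.01,0.002,-0.2285,-0.009,0,0,0,0.01]

```text
time: 29.6
tcp_pos: [0.7072, -0.0295, 0.1308]
orientation: [-3.023, 0.849, -0.001]
contact_force: [0.1, -0.5, -0.9]
gripper_width: 0.0163
finger_force: 58.6
```

Request:
move_arm:
  targets: [0,0,0.015,0,0,0,0.01,0,0,0.03,0,0,0,0.01,0,0,0.045,0,0,0,0.01,0,0,0.055,0,0,0,0.01,0,0,0.055,0,0,0,0.01,0,0,0.055,0,0,0,0.01,0,0,0.055,0,0,0,0.01,0,0,0.055,0,0,0,0.01]

```text
time: 30.4
tcp_pos: [0.7067, -0.0336, 0.0766]
orientation: [-3.023, 0.855, -0.002]
contact_force: [-0.5, -0.6, -0.7]
gripper_width: 0.016
finger_force: 58.6
```

```bash
python3 - <<'E'
from h import *
plan((.7045,-.0328,.0505),-.557)
E
```

```text
shift mm [-2.3  0.5 26.1] turn deg [-0.  -0.1  0.3] tcp [ 0.7067 -0.0336  0.0766] t 30.4 w 0.016 q [-0.09  0.78  0.12  1.75 -0.14  0.61 -2.01]
```

Request:
move_arm:
  targets: [-0.001,0,0.007,0,0,0,0.01,-0.002,0,0.014,0,0,0,0.01,-0.002,0,0.02,0,0,0,0.01,-0.002,0,0.024,0,0,0,0.01,-0.002,0,0.026,0,0,0,0.01,-0.002,0,0.026,0,0,0,0.01,-0.002,0,0.026,0,0,0,0.02,-0.002,0,0.026,0,0,0,0.035]

```text
time: 31.2
tcp_pos: [0.7045, -0.0325, 0.0497]
orientation: [3.023, -0.855, 0.001]
contact_force: [0.7, -0.5, -0.3]
gripper_width: 0.0333
finger_force: 0.0
```

Request:
move_arm:
  targets: [0,0,0,0,0,0,0.04,0,0,-0.01,0,0,0,0.04,0,0,-0.04,0,0,0,0.04,0,0,-0.08,0,0,0,0.04,0,0,-0.12,0,0,0,0.04,0,0.02,-0.15,0,0,0,0.04,0,0.04,-0.17,0,0,0,0.04,0,0.04,-0.17,0,0,0,0.04]

```text
time: 32.0
tcp_pos: [0.6841, -0.0712, 0.2245]
orientation: [3.019, -0.863, 0.011]
contact_force: [0.4, -1.3, 1.2]
gripper_width: 0.0401
finger_force: 0.0
```

Request:
move_arm:
  targets: [0,0.03,0,0,0,0,0.04,0,0.07,0,0,0,0,0.04,0,0.11,0,0,0,0,0.04,0,0.15,0,0,0,0,0.04,0,0.19,0,0,0,0,0.04,0,0.23,0,0,0,0,0.04,0,0.26,0,0,0,0,0.04,0,0.26,0,0,0,0,0.04]

```text
time: 32.8
tcp_pos: [0.5435, -0.293, 0.2192]
orientation: [3.016, -0.867, -0.003]
contact_force: [-1.5, 0.4, 0.3]
gripper_width: 0.04
finger_force: 0.0
```

```bash
python3 - <<'E'
from h import *
im=bot.read_camera('scene'); t=bot.read_camera('top')
a=cv2.resize(im[170:410,220:480],(390,360)); b=cv2.resize(t[110:350,180:520],(400,282)); b=cv2.copyMakeBorder(b,0,78,0,0,cv2.BORDER_CONSTANT)
cv2.imwrite('pics/end.png',np.hstack([a,b])); print(bot.get_state()["tcp_pos"])
E
```

```text
[ 0.54708972 -0.28775102  0.21912351]
```

View pics/end.png

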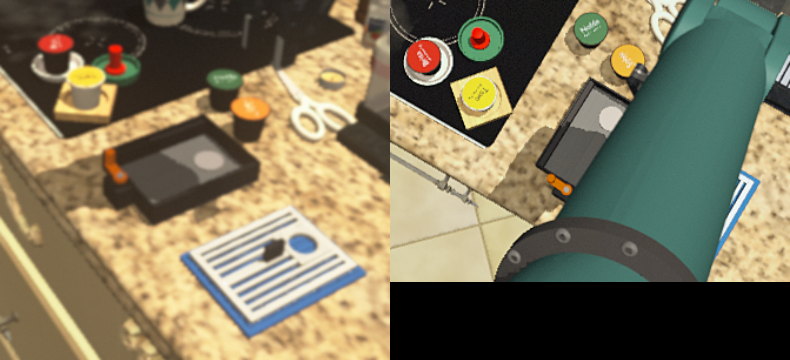

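The final view shows the red pod in the saucer (56,52), the yellow pod in the coaster (88,90) and the float upright in the green dish (115,60). The catch is turned aside and the grid lies square on the pad. The arm is clear of everything.

```bash
python3 -c "
from plant import bot
print(bot.job_done())"
```

```text
the job is handed in; nothing more can be done
None
```

I handed the job in at about 33 s of robot time: both pods, the catch, the grid and the float are where the task wanted them, going by the last camera views. No verdict came back.

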